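Weight down the sprung board of a glue press

ROBOT

A 6-joint arm with a two-finger parallel gripper is mounted at the origin on the work surface. World frame = base frame: x ahead of the robot, y to its left, z up, the work surface at z = 0. Lengths are in m, angles in rad, forces in N, time in s.
With the tool pointing down it reaches from about 0.3 to 0.85 m from the base axis. Payload 5.4 kg.
Tool frame: the origin (TCP) lies between the finger pads; the fingertips stand 19 mm ahead of it and the grasp point (between the pads) is the TCP (r.tips_ahead is the distance from the TCP to the fingertips, in m); z points along the fingers, y is the direction in which the jaws open and shut (so a half turn about z gives the same grasp; the last joint's range is limited). The gripper opens to 85 mm and grips with 20 to 120 N. Pads are 22 mm wide; open, the fingers measure 114 mm over their backs; the gripper's body (76 mm by 85 mm) begins 54 mm behind the grasp point. The pads swing forward as they close: fully open they stand 13 mm farther back than shut.
Start: joints at [0.982, 0.158, 1.597, -0, 1.386, -0.21], TCP at [0.213, 0.534, 0.25] pointing down, gripper open.
Joint ranges: [-2.91, 2.91], [-0.94, 2.29], [0.18, 2.7], [-1.29, 4.43], [0.17, 2.64], [-3, 3]. Speed limits (rad/s): [2.57, 2.57, 3.14, 3.14, 3.14, 3.14].

INTERFACE

Orientations are given as [roll, pitch, yaw] about the fixed x, y, z axes, in that order (R = Rz(yaw) Ry(pitch) Rx(roll)).
In Python, from workcell import r, kin, observe, viewer, hand_in, finder gives the robot as it stands. The module is installed in compiled form; this text tells all that it offers. Calls block until the motion is done:
- r.goto(position, orientation): joint-space move of the TCP to a pose.
- r.move_l(position, rotation=None, velocity=0.15, threshold=None): straight line of the TCP; rotation=None keeps the orientation; velocity is the mean speed in m/s. With threshold (N) it stops when the force on the tool has changed by that much, and returns True; else False.
- r.set_joints(angles): joint-space move.
- r.command_gripper(opening, newtons=None): opening from 0.0 (shut) to 1.0 (fully open); newtons is the grip in N (None keeps the last); returns when the fingers have stopped.
- r.dwell(seconds).
- kin.inverse_kinematics(position, orientation): joint angles nearest the present ones, or None.
- observe(): the state.
- viewer.capture(name): name is "side" or "top"; returns a dict with "pixels" (480x640x3 uint8, blue, green, red), "z_map" (480x640 float32, m along the optical axis (not along the pixel's ray), 0 where there is no reading), "fx", "fy", "cx", "cy" (pixels), "dist_coeffs" ([k1, k2, p1, p2, k3] as OpenCV has them; the pictures are not rectified), "view" (4x4, takes a point from world to camera coordinates). Camera axes: x right, y down, z forward; pixel columns grow to the right and rows downward; lengths in m; the calibration is good to about 2 mm. A picture is of the moment at which its call begins.
A pose or a line that the arm cannot do raises r.IKError and nothing moves.
- hand_in(): hands the job in, once; it reports no verdict.
Trained networks look in a picture, given as the dict that the camera call returned (one of the last four; its "shot" number tells which), for a name from the list of things; names that differ only in an ending like _2 or _b are one class to them, and where a whole thing is asked for, a point or a joint stands for the part that bears it (a point fixed in the world has none). Each returns a list of dicts, best first, with "confidence" (0 to 1); they miss things now and then, are a little off and sometimes report something else, mostly with a low value. They report only what shows in the picture. A call takes as long as a camera call.
- finder.find_in(picture, query): "extent" ([left, top, width, height] in pixels, round what is visible of it).
The state is a dict: "time_s": time; "joint_positions": joint angles; "dq": joint speeds; "joint_efforts": joint torques, N m; "tool_pos": TCP position; "ee_rot": TCP orientation; "contact_force": force on the tool from outside, world axes, zero at the start; "wrist_torque": the same for the moment, N m; "opening": opening from 0.0 (shut) to 1.0 (fully open).
Only numpy, scipy, OpenCV 4.12 (cv2) and the standard library are available. Lean on these libraries where they do the work, as an engineer would, in place of code of your own. Each camera call takes 0.05 s, during which the arm holds its last target.

TASK

Pull the steel bar right out of its pigeonhole by the end that sticks out, set it down flat on the table clear of the organiser and let go, then take it again by its middle. Lay it gently on the tilted board of the glue press, against the raised side (the side towards the free edge) of the wooden stop strip: centred along the strip, parallel and flush to it. Push the board down against its spring until it lies level, so that the bar alone keeps it down after you let go; leave the other things where they are.

Things in the scene. Friction and masses are not known exactly. Their poses are not given: they have to be found in the camera images.
- bar_center (a point): centre of the plain grey steel bar, 180 x 30 x 18 mm, 0.7 to 0.85 kg, loose. x runs along its length (either way round), y its width, z its height; lying flat, this point is 9 mm above the surface. It starts flat on the table in one of the organiser's two pigeonholes (which one varies), with 57 to 72 mm of one end sticking out of the mouth
- organiser: low plywood organiser, fixed, 150 (x) x 158 (y) x 51 (z) mm with the paper on it, origin at the centre of its underside. Its two pigeonholes (40 mm wide, 30 mm high, no floor, centre lines at y = -43 and +43 mm) open at the -x face, 75 mm from the origin; things come out along -x
- strip_face (a point): on the board's surface, middle of the stop strip's long face that looks to the free edge; the strip is 220 (y) x 15 (x) x 8 (z) mm. Axes tilt with the board: x along it towards the hinge, y along the strip, z out of its upper face. Free edge at x = -85, hinge line at x = 165, z = -12 mm. The bar is flush with its centre at x = -15, y = 0, z = 9 mm
- press_board (a joint): tilt of the hinged press board (250 x 240 x 12 mm), rad: 0 level, on its stop, its surface 57 mm above the table; more = free edge raised. Starts at 0.24 to 0.36. Spring and stiff hinge: bare, it takes 12 N at the bar's place to push level and rises if let go; with the bar there it sinks to 0.08 to 0.17, some 5 N more on top of the bar brings it level, and the bar then holds it
- press: fixed base of the glue press, plywood 280 x 260 x 16 mm with a blue-covered book on it under the board; origin at the centre of its underside on the table; the hinge is on its +x side, the free edge of the board on its -x side
- lath: bystander: thin pale wooden lath, 180 x 30 x 8 mm, in the other pigeonhole, end sticking out; origin at the centre of its underside
- glue: bystander: white glue bottle, 52 mm across, 150 mm tall, standing; origin at the centre of its underside
- tin: bystander: flat metal pencil tin, 55 x 150 x 24 mm; origin at the centre of its underside
- sketchbook: bystander: brown sketchbook lying flat, 110 x 160 x 14 mm; origin at the centre of its underside

How it is judged:
On the way, in this order (a step that is already met when the one before it is completed fails the run):
1. the bar is clear of the organiser, lying flat on the table clear of the organiser and let go (x of bar_center in the frame of organiser below -0.165 m and height (world z) of bar_center below 0.013 m and angle between bar_center's own z axis and vertical below 0.05 rad and linear speed of bar below 0.02 m/s and contact force between the fingers and bar below 0.1 N), for 0.2 s.
2. the bar is lifted clear of the table, held near its middle (distance between the grasp point and bar_center below 0.05 m and height (world z) of bar_center above 0.04 m and contact force between the fingers and bar above 1 N), for 0.1 s.
3. the bar lies on the press board, clear of the table (contact force between bar and press_board above 2 N and z of bar_center in the frame of strip_face below 0.02 m), for 0.1 s.
At the end, for the whole second after the job is handed in: the press board is level (joint below 0.02 rad) with nothing but the bar holding it; the bar lies flat and still on it on the free-edge side of the strip, within 4.5 mm of touching it, within 0.04 rad of parallel and within 30 mm of centred along it; the robot has let go (value of joint press_board below 0.02 rad and x of bar_center in the frame of strip_face between -0.0195 and -0.012 m and y of bar_center in the frame of strip_face between -0.03 and 0.03 m and z of bar_center in the frame of strip_face between 0.005 and 0.012 m and angle between the x axis of bar_center and the y axis of strip_face, either way round below 0.04 rad and linear speed of bar below 0.01 m/s and contact force between the fingers and bar below 0.1 N).
It fails at once if the wooden lath moved more than 30 mm (distance of lath from where it was at the start of the episode above 0.03 m).
It fails at once if the glue bottle moved more than 30 mm (distance of glue from where it was at the start of the episode above 0.03 m).
It fails at once if the pencil tin moved more than 30 mm (distance of tin from where it was at the start of the episode above 0.03 m).
It fails at once if the sketchbook moved more than 30 mm (distance of sketchbook from where it was at the start of the episode above 0.03 m).
It fails at once if the bar is dropped or banged on the press board (over 100 N) (contact force between bar and press_board above 100 N).
It also fails if it takes over 70 s, if anything falls off the work surface, if the arm or the gripper's body presses on something with over 40 N, if the wrist force passes 120 N, or if a joint passes its speed limit or range.

## Working session

There is one attempt and no reset: what is moved stays moved. The work goes in short steps, each a Python script; the robot and the scene stay as the last script left them, time stands still between calls to the robot, and variables do not carry over. Pictures are saved under pics/ and viewed, and the job is handed in when it is done.

```bash
ls; mkdir -p pics; cat > h.py <<'E'
import numpy as np, cv2
from workcell import r, kin, observe, viewer, hand_in, finder
def K(p): return np.array([[p['fx'],0,p['cx']],[0,p['fy'],p['cy']],[0,0,1.]])
def cloud(p):
    h,w=p['z_map'].shape
    u,v=np.meshgrid(np.arange(w),np.arange(h))
    n=cv2.undistortPoints(np.stack([u,v],-1).reshape(-1,1,2).astype(np.float64),K(p),np.array(p['dist_coeffs'])).reshape(h,w,2)
    z=p['z_map'][...,None]
    c=np.concatenate([n*z,z],-1)
    T=np.linalg.inv(np.array(p['view']))
    W=c@T[:3,:3].T+T[:3,3]
    W[p['z_map']<=0]=np.nan
    return W
def ray(p,uv):
    n=cv2.undistortPoints(np.array(uv,float).reshape(-1,1,2),K(p),np.array(p['dist_coeffs'])).reshape(-1,2)
    T=np.linalg.inv(np.array(p['view']))
    d=np.c_[n,np.ones(len(n))]@T[:3,:3].T
    return T[:3,3],d
def onz(p,uv,z):
    o,d=ray(p,uv); return o+d*((z-o[2])/d[:,2])[:,None]
def proj(p,X):
    V=np.array(p['view']); rv=cv2.Rodrigues(V[:3,:3])[0]
    return cv2.projectPoints(np.array(X,float).reshape(-1,1,3),rv,V[:3,3],K(p),np.array(p['dist_coeffs']))[0].reshape(-1,2)
E
python3 - <<'E'
from h import *
import pickle
np.set_printoptions(precision=4,suppress=True)
o=observe(); print(o)
ps={}
for n in ['top','side']:
    p=viewer.capture(n); ps[n]=p
    cv2.imwrite(f'pics/{n}0.png',p['pixels'])
    print(n,np.linalg.inv(np.array(p['view'])), p['fx'])
    for q in ['bar_center','organiser','strip_face','press_board','press','lath','glue','tin','sketchbook']:
        try: f=finder.find_in(p,q)
        except Exception as e: f=[str(e)]
        print(q,[(np.round(x['extent'],0).tolist(),round(x['confidence'],2)) if isinstance(x,dict) else x for x in f[:3]])
pickle.dump(ps,open('p0.pkl','wb'))
E
```

```text
pics
{'time_s': 0.0, 'joint_positions': array([ 0.9819,  0.1591,  1.5983, -0.    ,  1.3862, -0.2101]), 'dq': array([-0.0005, -0.0002, -0.0003, -0.0003, -0.0015, -0.0017]), 'joint_efforts': array([ -0.0004, -39.5997, -33.143 ,  -0.0002,   0.0083,  -0.    ]), 'tool_pos': array([0.2123, 0.5337, 0.2493]), 'ee_rot': array([-3.1397, -0.0004,  2.7628]), 'contact_force': array([-0.2631, -0.0029, -0.1865]), 'wrist_torque': array([-0.0659, -0.0661, -0.0017]), 'opening': 1.0033536237047285}
top [[ 0.0008 -0.9783  0.2072  0.3683]
 [-1.      0.0004  0.0054 -0.0592]
 [-0.0054 -0.2072 -0.9783  1.1264]
 [ 0.      0.      0.      1.    ]] 543.0855939299379
bar_center [([414.0, 252.0, 38.0, 20.0], 0.85)]
organiser []
strip_face [([91.0, 160.0, 155.0, 128.0], 0.92), ([92.0, 158.0, 165.0, 154.0], 0.71)]
press_board [([92.0, 158.0, 156.0, 135.0], 0.58)]
press []
lath [([420.0, 298.0, 33.0, 14.0], 0.91), ([226.0, 338.0, 80.0, 28.0], 0.72)]
glue [([325.0, 146.0, 22.0, 40.0], 0.68)]
tin [([225.0, 337.0, 79.0, 31.0], 0.97)]
sketchbook [([374.0, 156.0, 82.0, 54.0], 0.65)]
side [[ 0.9122 -0.2635  0.3139  0.3362]
 [-0.4098 -0.5822  0.7022 -0.5979]
 [-0.0023 -0.7692 -0.639   0.5784]
 [ 0.      0.      0.      1.    ]] 454.2929839158795
bar_center [([362.0, 343.0, 35.0, 33.0], 0.57)]
organiser [([311.0, 360.0, 178.0, 120.0], 0.7)]
strip_face [([233.0, 110.0, 129.0, 78.0], 0.92)]
press_board [([230.0, 111.0, 129.0, 76.0], 0.58)]
press [([226.0, 110.0, 138.0, 113.0], 0.67)]
lath []
glue [([402.0, 181.0, 37.0, 76.0], 0.73)]
tin [([179.0, 228.0, 51.0, 60.0], 0.76), ([402.0, 182.0, 35.0, 79.0], 0.22)]
sketchbook [([411.0, 271.0, 116.0, 95.0], 0.64)]
```

View pics/top0.png

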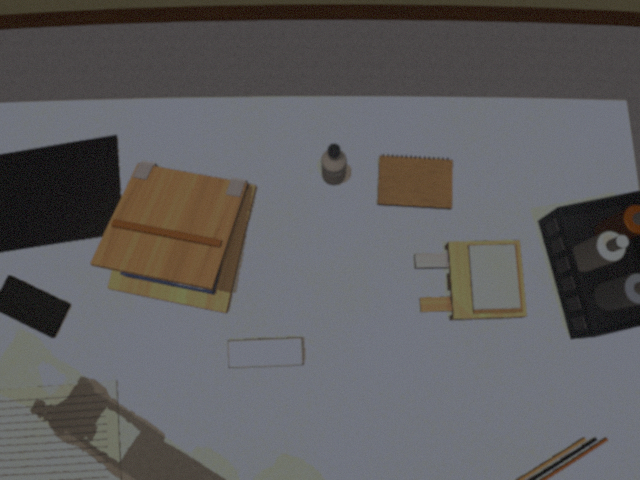

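View pics/side0.png

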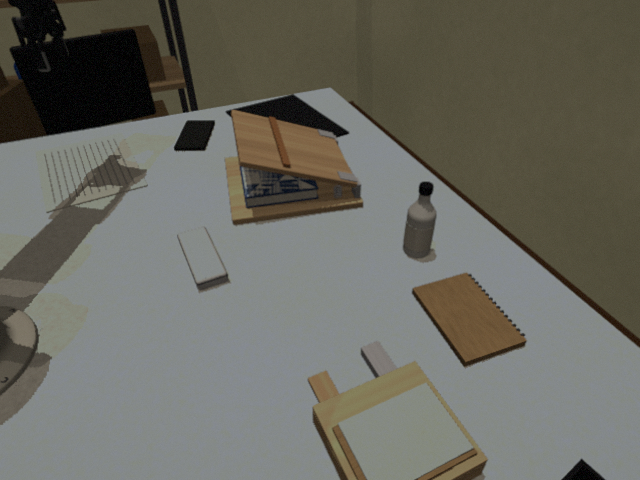

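The top view shows the bar's end at px (414–450, 252–270), sticking out of the organiser (450–525, 240–320) to the left (+y). The lath is at (420–450, 305). The press sits upper left with its strip running from (112,224) to (222,243), free edge towards the robot. Next I'll measure these with the depth map.

```bash
python3 - <<'E'
from h import *
import pickle
np.set_printoptions(precision=4,suppress=True)
ps=pickle.load(open('p0.pkl','rb'))
for n in ps:
    p=ps[n]; W=cloud(p); z=W[...,2]
    tab=np.abs(z)<0.012
    print(n,'table z',np.nanmedian(z[tab]),np.nanstd(z[tab]))
    col=p['pixels'].astype(int)
    np.save(f'W_{n}.npy',W)
p=ps['top'];W=np.load('W_top.npy')
def med(u0,u1,v0,v1):
    b=W[v0:v1,u0:u1].reshape(-1,3); return np.nanmedian(b,0),np.nanstd(b[:,2])
print('bar',med(420,444,257,266)); print('lath',med(425,446,301,308)); print('orgtop',med(475,515,250,305)); print('org ply',med(453,466,250,310))
# upscaled crops
for nm,(u0,u1,v0,v1) in dict(org=(400,540,230,330),press=(80,270,145,320)).items():
    s=4 
    c=cv2.resize(p['pixels'][v0:v1,u0:u1],None,fx=s,fy=s,interpolation=cv2.INTER_CUBIC)
    c=np.clip(c*1.6,0,255).astype(np.uint8)
    if c.shape[0]>600: c=cv2.resize(c,None,fx=600/c.shape[0],fy=600/c.shape[0])
    print(nm,c.shape); cv2.imwrite(f'pics/crop_{nm}.png',c)
E
```

```text
top table z 0.0017275766620641342 0.0028012428120289872
side table z 0.00017466350173156453 0.0022457168912226352
bar (array([ 0.566 , -0.2679,  0.0197]), np.float64(0.0021237504185797024))
lath (array([ 0.4778, -0.2742,  0.0089]), np.float64(0.0021728064154242083))
orgtop (array([ 0.5276, -0.3889,  0.0502]), np.float64(0.002001049987767185))
org ply (array([ 0.5245, -0.3184,  0.0412]), np.float64(0.0019894195343501783))
org (400, 560, 3)
press (600, 651, 3)
```

View pics/crop_org.png

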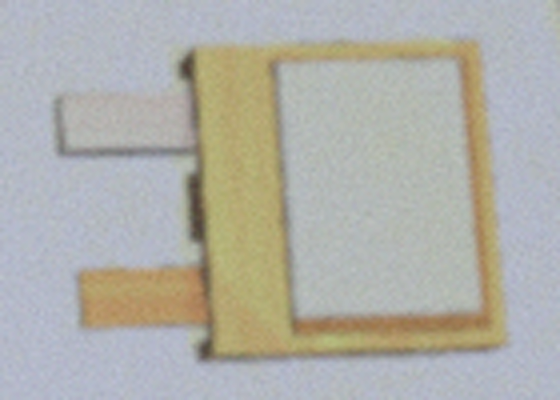

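View pics/crop_press.png

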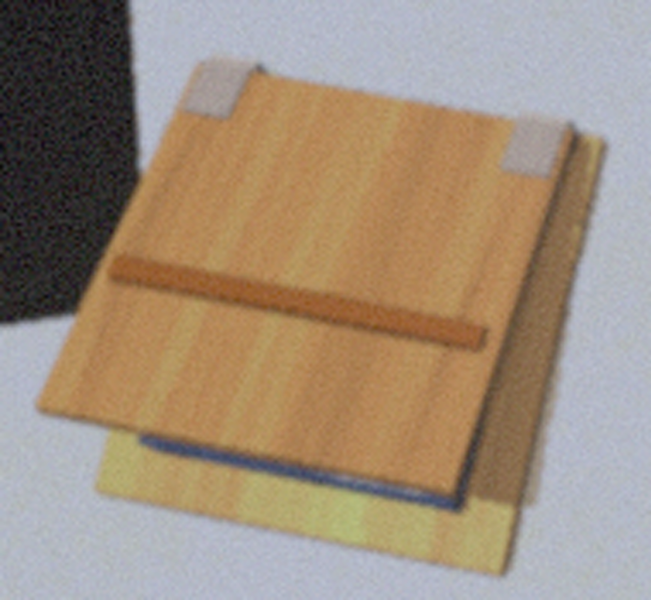

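```bash
cat > press.py <<'E'
from h import *
from scipy.optimize import least_squares
def frame(q):
    # q: x,y (hinge line mid at table), yaw, tilt  -> R, origin of strip_face
    x,y,yaw,t=q
    c,s=np.cos(yaw),np.sin(yaw); Rz=np.array([[c,-s,0],[s,c,0],[0,0,1]])
    Ry=np.array([[np.cos(t),0,np.sin(t)],[0,1,0],[-np.sin(t),0,np.cos(t)]])
    R=Rz@Ry; h=np.array([x,y,0.045])
    return R, h-R@np.array([.165,0,-.012])
def pts(q,L):
    R,o=frame(q); return np.array(L)@R.T+o
E
python3 - <<'E'
from press import *
import pickle
np.set_printoptions(precision=4,suppress=True)
ps=pickle.load(open('p0.pkl','rb'));p=ps['top'];W=np.load('W_top.npy')
s=4*600/700
def px(a): return np.array(a,float)/s-0.375+[80,145]
obs=px([(38,408),(460,497),(110,279),(482,350),(575,122)])
L=[(-.085,.12,0),(-.085,-.12,0),(0,.11,0),(0,-.11,0),(.165,-.12,0)]
reg=[(330,420),(250,380),(150,340),(400,400),(350,200),(250,200),(420,250),(200,170),(430,440)]
S=[]
for a in reg:
    u,v=np.round(px([a])[0]).astype(int); S.append(np.nanmedian(W[v-3:v+4,u-3:u+4].reshape(-1,3),0))
S=np.array(S)
def res(q):
    R,o=frame(q)
    a=(proj(p,pts(q,L))-obs)/1.0
    b=((S-o)@R)[:,2]/0.002
    return np.r_[a.ravel(),b]
f=least_squares(res,[.62,.3,-.2,.3],x_scale=[.1,.1,.1,.1])
print(f.x); print(res(f.x)[:10].reshape(-1,2)); print(res(f.x)[10:]*2,'mm')
np.save('press.npy',f.x)
R,o=frame(f.x); print('strip_face',o)
# organiser/bar
def po(a): return np.array(a,float)/4-.375+[400,230]
org=onz(p,po([(197,50),(210,352),(478,42),(507,345)]),.0415)[:,:2]
print('org corners',org, np.linalg.norm(org[0]-org[1]),np.linalg.norm(org[0]-org[2]))
bar=onz(p,po([(60,95),(60,148),(196,94),(196,149)]),.018)[:,:2]
print('bar',bar); d=bar[:2].mean(0)-bar[2:].mean(0); print('outdir ang',np.arctan2(d[1],d[0]),np.linalg.norm(d))
lath=onz(p,po([(80,270),(80,327)]),.008)[:,:2]; print('lath end',lath)
# overlay
for n in ps:
    im=ps[n]['pixels'].copy(); im=np.clip(im*1.6,0,255).astype(np.uint8)
    b=[(-.085,.12,0),(-.085,-.12,0),(.165,-.12,0),(.165,.12,0)]
    t=[(0,.11,.0),(0,-.11,.0),(.015,-.11,.008),(.015,.11,.008)]
    im=cv2.resize(im,None,fx=2,fy=2,interpolation=cv2.INTER_CUBIC)
    for l in (b,t): cv2.polylines(im,[np.round(proj(ps[n],pts(f.x,l))*2+.5).astype(np.int32)],True,(0,0,255),1)
    bz=np.c_[bar[[0,1,3,2]],np.full(4,.018)]; oz=np.c_[org[[0,1,3,2]],np.full(4,.0415)]
    for l in (bz,oz): cv2.polylines(im,[np.round(proj(ps[n],l)*2+.5).astype(np.int32)],True,(0,255,0),1)
    cv2.imwrite(f'pics/ov_{n}.png', im[180:680,160:960] if n=='top' else im[180:780,360:1060])
# others heights/positions
for nm,(u,v) in dict(tin=(265,353),sk=(415,182),cap=(334,150)).items(): print(nm,W[v,u])
E
```

```text
[ 0.7445  0.2325 -0.1838  0.3526]
[[-0.334  -0.5951]
 [-0.6338 -2.6946]
 [ 0.5615  1.045 ]
 [ 0.4433  0.4898]
 [ 0.1706  1.4313]]
[ 0.4809  0.6974  0.5891  0.3133 -0.0576  0.3938  0.3117  1.5369 -0.1108] mm
strip_face [0.5963 0.26   0.1132]
org corners [[ 0.6014 -0.301 ]
 [ 0.4473 -0.301 ]
 [ 0.6056 -0.448 ]
 [ 0.4496 -0.4523]] 0.1541076461260695 0.14706948404353684
bar [[ 0.5825 -0.2334]
 [ 0.5545 -0.2325]
 [ 0.5829 -0.3047]
 [ 0.5539 -0.3034]]
outdir ang 1.5694896702162187 0.07109879711340095
lath end [[ 0.4923 -0.2425]
 [ 0.4628 -0.2416]]
tin [0.3783 0.0723 0.0287]
sk [ 0.7391 -0.2398  0.0156]
cap [ 0.758  -0.0651  0.1511]
```

```bash
sleep 0
```

```text
(no output)
```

View pics/ov_top.png

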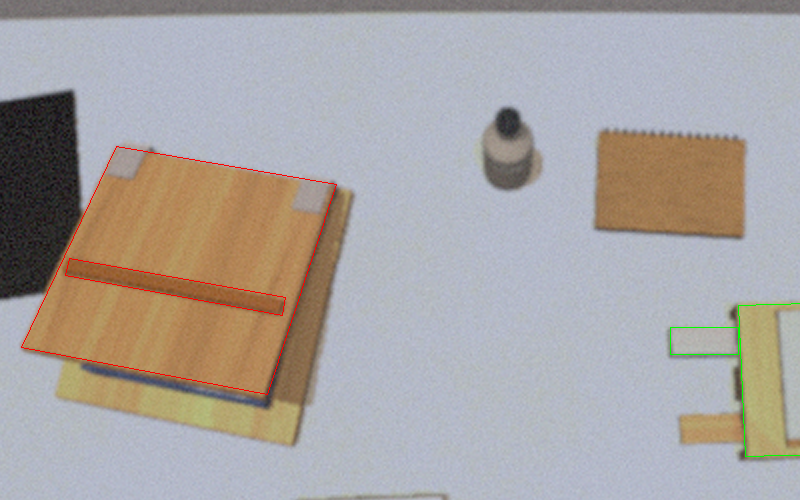

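View pics/ov_side.png

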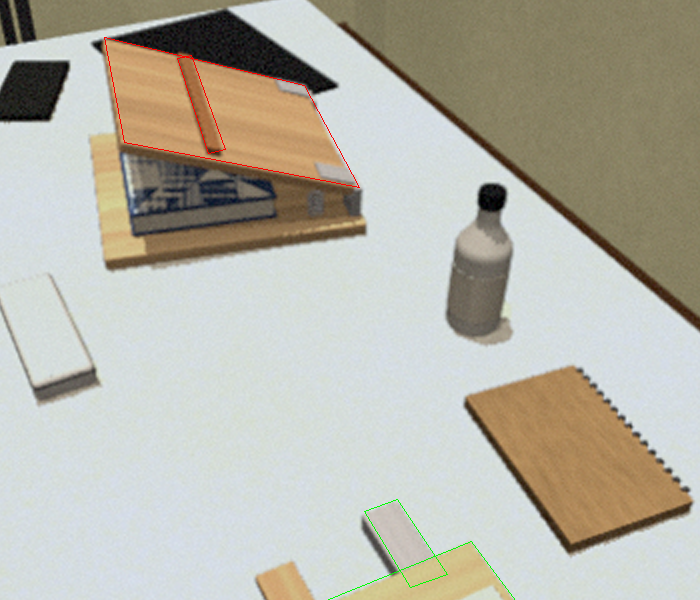

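The fit agrees with both pictures: red board and strip outlines and green bar and organiser outlines all sit on their edges. The press tilt comes out near 0.35 rad and the yaw near -0.184. Next I'll check reach, touch the table to measure fingertip height, then pull the bar.

```bash
python3 - <<'E'
from press import *
np.set_printoptions(precision=4,suppress=True)
print('tips',r.tips_ahead)
q=np.load('press.npy')
for psi in (np.pi/2,-np.pi/2):
    for P in ([.568,-.25,.021],[.568,-.25,.15],[.568,-.16,.026]):
        print(psi,P,kin.inverse_kinematics(P,[np.pi,0,psi]))
from scipy.spatial.transform import Rotation as Ro
for s in (1,-1):
  for t in (.36,.1,0):
    R,o=frame([*q[:3],t])
    RT=R@np.column_stack([[0,s,0],[s,0,0],[0,0,-1]])  # tool x=±strip y, tool y=±strip x, z down
    e=Ro.from_matrix(RT).as_euler('xyz'); print(s,t,e,kin.inverse_kinematics(o+R@[-.02,0,.06],e))
E
```

```text
tips 0.019
1.5707963267948966 [0.568, -0.25, 0.021] [-0.6091  0.5405  1.6028  0.      0.9982 -0.6091]
1.5707963267948966 [0.568, -0.25, 0.15] [-0.6091  0.3639  1.5552  0.      1.2224 -0.6091]
1.5707963267948966 [0.568, -0.16, 0.026] [-0.4792  0.4684  1.6957  0.      0.9775 -0.4792]
-1.5707963267948966 [0.568, -0.25, 0.021] [-0.6091  0.5405  1.6028 -0.      0.9982  2.5325]
-1.5707963267948966 [0.568, -0.25, 0.15] [-0.6091  0.3639  1.5552 -0.      1.2224  2.5325]
-1.5707963267948966 [0.568, -0.16, 0.026] [-0.4792  0.4684  1.6957 -0.      0.9775  2.6624]
1 0.36 [-2.7816  0.      1.387 ] [0.1694 0.6482 1.1427 0.123  1.6893 0.3468]
1 0.1 [-3.0416  0.      1.387 ] [0.2244 0.4583 1.4646 0.041  1.3107 0.3958]
1 0 [3.1416 0.     1.387 ] [ 0.2483  0.4071  1.5696 -0.      1.1649  0.432 ]
-1 0.36 [ 2.7816  0.     -1.7546] [ 0.1694  0.6482  1.1427  0.123   1.6893 -2.7948]
-1 0.1 [ 3.0416  0.     -1.7546] [ 0.2244  0.4583  1.4646  0.041   1.3107 -2.7458]
-1 0 [-3.1416  0.     -1.7546] [ 0.2483  0.4071  1.5696 -0.      1.1649 -2.7095]
```

```bash
python3 - <<'E'
from press import *
np.set_printoptions(precision=4,suppress=True)
D=[np.pi,0,np.pi/2]
r.goto([.50,.0,.25],D); r.goto([.55,-.12,.12],D)
for op in (.35,.6):
    r.command_gripper(op,40)
    r.move_l([.55,-.12,.035],velocity=.15)
    hit=r.move_l([.55,-.12,.008],velocity=.015,threshold=3)
    o=observe(); print(op,o['opening'],hit,o['tool_pos'],o['contact_force'],o['time_s'])
    r.move_l([.55,-.12,.06],velocity=.15)
r.goto([.568,-.252,.10],D)
o=observe();print(o['tool_pos'],o['ee_rot'],o['contact_force'],o['time_s'])
p=viewer.capture('top'); cv2.imwrite('pics/t1.png',p['pixels'][200:340,360:560].repeat(3,0).repeat(3,1))
E
```

```text
0.35 0.3503940910804384 True [ 0.55   -0.12    0.0186] [-0.013  -0.0151  4.7585] 6.3333
0.6 0.6029796860964677 True [ 0.55   -0.12    0.0158] [-1.1244  0.2334  5.1159] 8.6333
[ 0.5671 -0.252   0.0986] [-3.1397 -0.0018  1.5696] [-1.2965  0.8435 -0.0176] 9.7
```

View pics/t1.png

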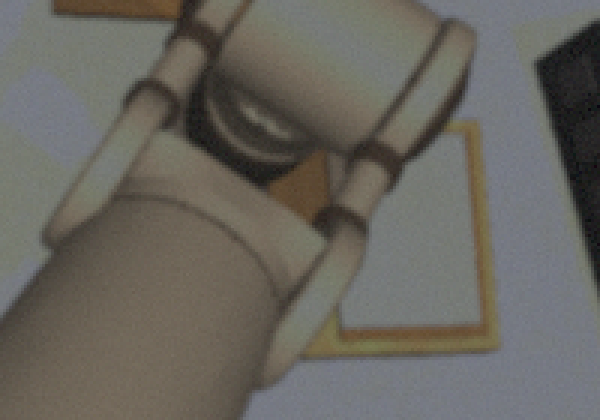

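The arm hides the bar in the top view. The table touch gave tips about 19 mm ahead of the TCP at opening 0.35 and 16 mm at 0.6. Now I'll grasp and pull.

```bash
python3 - <<'E'
from press import *
np.set_printoptions(precision=4,suppress=True)
def st(m):
    o=observe();print(m,o['tool_pos'],o['contact_force'],round(o['opening'],3),round(o['time_s'],2))
print(r.move_l([.568,-.252,.0225],velocity=.1,threshold=6)); st('down')
r.command_gripper(0.1,40); st('grip')
print(r.move_l([.5685,-.13,.0225],velocity=.08,threshold=25)); st('pull1')
print(r.move_l([.5685,-.06,.0225],velocity=.1,threshold=25)); st('pull2')
p=viewer.capture('side'); cv2.imwrite('pics/s2.png',p['pixels'])
E
```

```text
False
down [ 0.5686 -0.2524  0.0233] [-0.4144 -0.0255 -0.0432] 0.598 10.68
grip [ 0.5686 -0.2525  0.0237] [-1.3993  0.5006  5.765 ] 0.343 11.0
False
pull1 [ 0.5698 -0.1318  0.0237] [ 0.6011 -5.7602  2.6671] 0.337 12.68
False
pull2 [ 0.5698 -0.0607  0.0237] [ 0.1726 -1.716   5.5235] 0.342 13.53
```

View pics/s2.png

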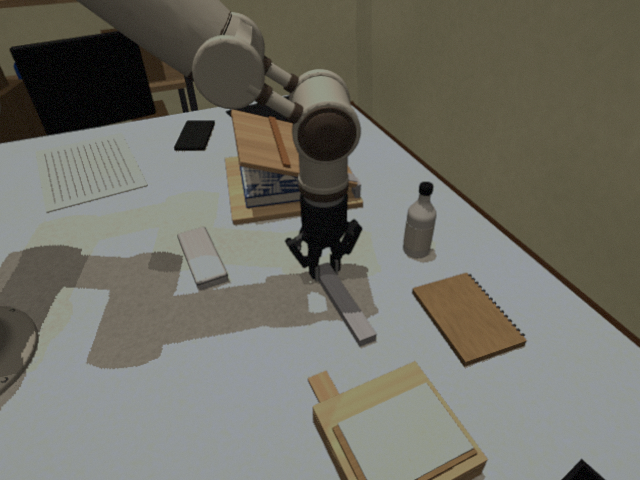

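The bar is right out, running from the gripper (330,270) to (368,340), and the lath hasn't moved. Now I'll let go, move up and look.

```bash
python3 - <<'E'
from press import *
np.set_printoptions(precision=4,suppress=True)
def st(m):
    o=observe();print(m,o['tool_pos'],o['contact_force'],round(o['opening'],3),round(o['time_s'],2))
r.command_gripper(0.6,40); r.dwell(.4); st('rel')
r.move_l([.5685,-.06,.15],velocity=.25)
r.goto([.50,.15,.25],[np.pi,0,np.pi/2]); st('up')
import pickle
ps={n:viewer.capture(n) for n in('top','side')}
pickle.dump(ps,open('p1.pkl','wb'))
p=ps['top']; print([(np.round(x['extent'],1),x['confidence']) for x in finder.find_in(p,'bar_center')])
cv2.imwrite('pics/t3.png',p['pixels'])
W=cloud(p); z=W[...,2]
u0,u1,v0,v1=320,460,230,300
c=np.clip(cv2.resize(p['pixels'][v0:v1,u0:u1],None,fx=5,fy=5,interpolation=cv2.INTER_CUBIC)*1.6,0,255).astype(np.uint8)
cv2.imwrite('pics/t3c.png',c)
E
```

```text
rel [ 0.5685 -0.06    0.0225] [0.5335 0.7233 0.7057] 0.603 14.32
up [0.4998 0.1492 0.2485] [ 0.2367 -1.2357  0.7474] 0.603 15.93
[(array([323.4, 249.2,  88.8,  20.3]), 0.56)]
```

View pics/t3.png

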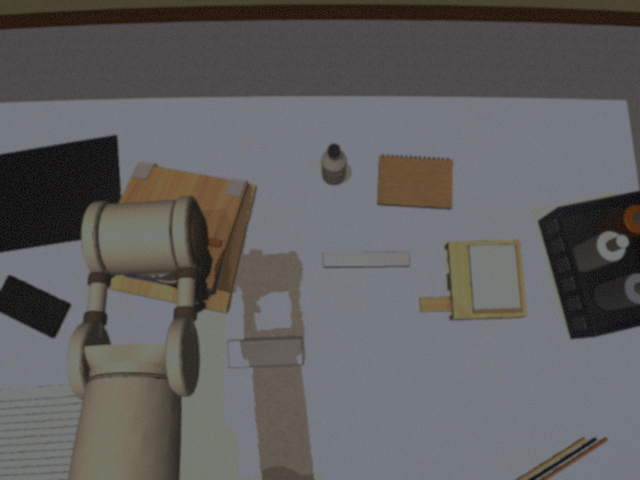

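View pics/t3c.png

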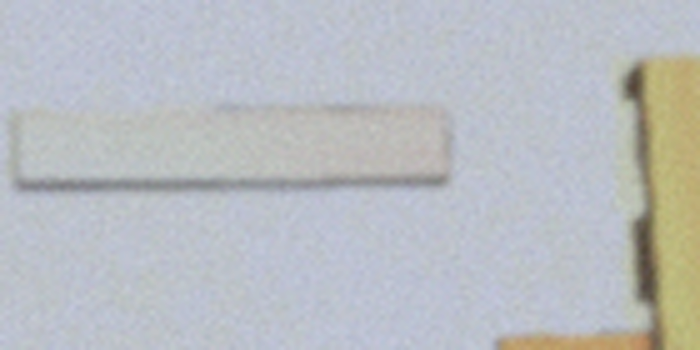

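The bar lies flat and clear, at px (323–410, 250–268). Now I'll compute its pose and regrasp it high at the middle, so the tips stay above the 8 mm strip.

```bash
python3 - <<'E'
from press import *
import pickle
np.set_printoptions(precision=4,suppress=True)
p=pickle.load(open('p1.pkl','rb'))['top']
uv=np.array([(13,112),(13,181),(445,107),(445,177)],float)/5-.4+[320,230]
b=onz(p,uv,.018)[:,:2]; print(b)
c=b.mean(0); d=b[:2].mean(0)-b[2:].mean(0); a=np.arctan2(d[1],d[0]); print(c,a,np.linalg.norm(d))
def st(m):
    o=observe();print(m,o['tool_pos'],o['contact_force'],round(o['opening'],3),round(o['time_s'],2))
D=[np.pi,0,a]
r.goto([c[0],c[1],.12],D); st('above')
r.move_l([c[0],c[1],.0283],velocity=.1,threshold=6); st('down')
r.command_gripper(.1,60); st('grip')
r.move_l([c[0],c[1],.20],velocity=.1); st('lift'); r.dwell(.2); st('lift')
q=viewer.capture('side'); cv2.imwrite('pics/s4.png',np.clip(q['pixels']*1.4,0,255).astype(np.uint8))
E
```

```text
[[ 0.5855 -0.041 ]
 [ 0.5564 -0.041 ]
 [ 0.5875 -0.2209]
 [ 0.558  -0.2201]]
[ 0.5718 -0.1307] 1.5807853318413023 0.1794906441050037
above [ 0.5723 -0.1299  0.1206] [-0.3288 -0.2051  0.1809] 0.602 17.29
down [ 0.5726 -0.131   0.0291] [-1.0569  0.1111  0.1592] 0.606 18.36
grip [ 0.5717 -0.131   0.0294] [-3.7111  0.9833  6.0565] 0.324 18.68
lift [ 0.5715 -0.1306  0.1992] [ 0.089   0.2137 -7.3667] 0.326 20.55
lift [ 0.5717 -0.1307  0.1997] [ 0.7039 -0.161  -7.3922] 0.324 20.75
```

View pics/s4.png

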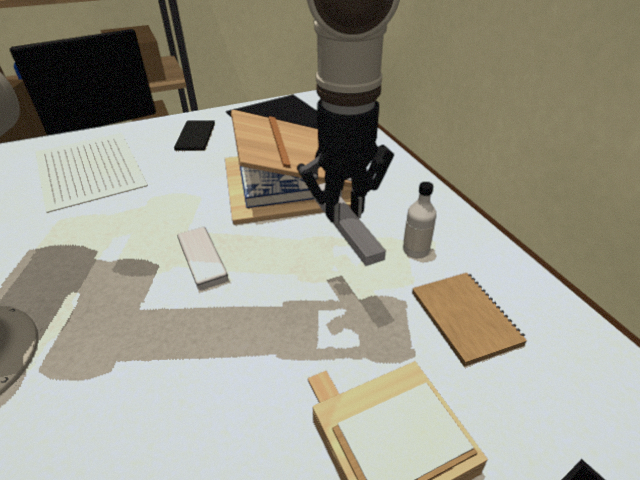

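The bar is held level at its middle. Now I'll carry it to the press, tilt it to match the board, and land about 8 mm short of the strip.

```bash
cat >> press.py <<'E'
from scipy.spatial.transform import Rotation as Ro
q0=np.load('press.npy')
def tp(t,L):
    R,o=frame([*q0[:3],t])
    RT=R@np.array([[0,1,0],[1,0,0],[0,0,-1.]])
    return o+R@np.array(L), Ro.from_matrix(RT).as_euler('xyz')
def st(m):
    o=observe();print(m,o['tool_pos'],o['ee_rot'],o['contact_force'],round(o['opening'],3),round(o['time_s'],2)); return o
E
python3 - <<'E'
from press import *
np.set_printoptions(precision=4,suppress=True)
r.move_l([.56,-.05,.27],velocity=.2)
P,e=tp(q0[3],[-.023,0,.11]); r.goto(P,e); st('app')
P,e=tp(q0[3],[-.023,0,.045]); r.move_l(P,e,velocity=.1); st('near')
q=viewer.capture('side'); cv2.imwrite('pics/s5.png',np.clip(cv2.resize(q['pixels'][60:260,170:440],None,fx=2.9,fy=2.9)*1.4,0,255).astype(np.uint8))
E
```

```text
app [0.6132 0.2553 0.2246] [-2.7905  0.0006  1.3854] [-0.0311 -0.0889 -6.752 ] 0.329 22.69
near [0.591  0.2611 0.1644] [-2.7908 -0.0007  1.3868] [ 0.8178  0.0099 -7.7429] 0.325 23.49
```

View pics/s5.png

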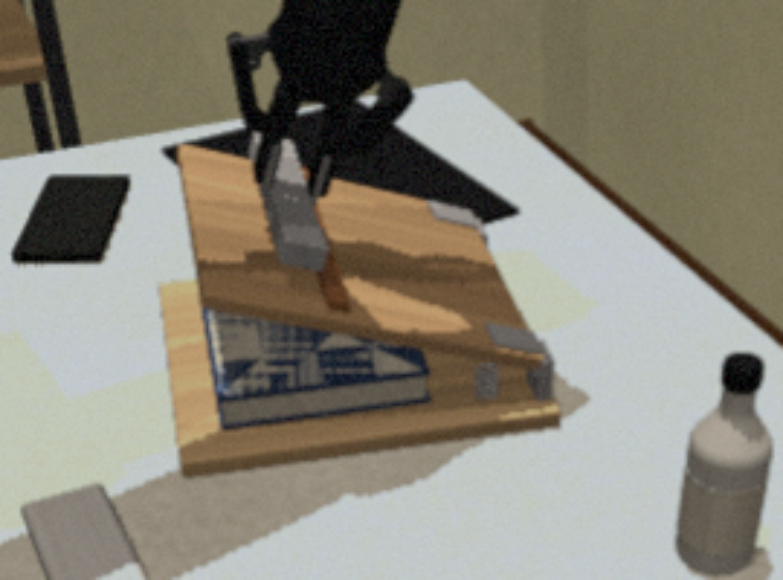

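The bar hangs parallel to the strip, just on its free-edge side: near end at (300,255), strip end at (340,300). Next I'll touch down and follow the board down.

```bash
python3 - <<'E'
from press import *
np.set_printoptions(precision=4,suppress=True)
P,e=tp(q0[3],[-.023,0,.024]); print(r.move_l(P,e,velocity=.02,threshold=4)); o=st('touch')
R,oo=frame(q0); L=R.T@(o['tool_pos']-oo); print('local',L)
z=min(max(L[2],.026),.031)
for t in (.3,.25,.2,.15,.1):
    P,e=tp(t,[-.023,0,z-.001]); h=r.move_l(P,e,velocity=.03,threshold=20); o=st((t,h))
    if h: break
q=viewer.capture('side'); cv2.imwrite('pics/s6.png',np.clip(cv2.resize(q['pixels'][60:260,170:440],None,fx=2.9,fy=2.9)*1.4,0,255).astype(np.uint8))
E
```

```text
True
touch [0.5826 0.2625 0.1429] [-2.7873  0.0004  1.3871] [ 0.8747  1.8511 -4.2051] 0.329 24.55
local [-0.0233 -0.0001  0.0231]
(0.3, False) [0.5783 0.2633 0.1355] [-2.8406  0.0002  1.387 ] [ 0.9636 -0.7994 -5.311 ] 0.328 24.92
(0.25, False) [0.5744 0.264  0.1273] [-2.8911 -0.      1.3869] [ 1.3489 -0.0589 -4.6075] 0.327 25.38
(0.2, False) [0.5706 0.2647 0.1187] [-2.9412 -0.0001  1.3868] [ 2.0181 -0.1734 -3.1596] 0.327 25.85
(0.15, False) [0.5672 0.2655 0.1098] [-2.9914 -0.0002  1.3869] [ 0.3697 -0.923  -0.6268] 0.324 26.32
(0.1, False) [0.5643 0.266  0.1006] [-3.0413 -0.0002  1.387 ] [ 0.3768 -1.0728 -0.9297] 0.327 26.78
```

View pics/s6.png

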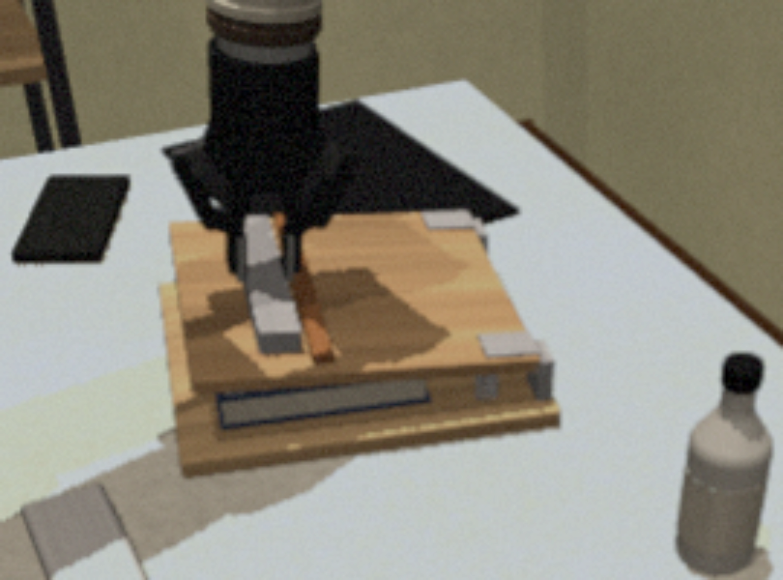

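The board follows the bar down, parallel to the strip with a gap of a few mm. I'll go on to nearly level, then slide against the strip.

```bash
python3 - <<'E'
from press import *
np.set_printoptions(precision=4,suppress=True)
for t,z in ((.05,.026),(.02,.028),(0.0,.028)):
    P,e=tp(t,[-.023,0,z]); h=r.move_l(P,e,velocity=.02,threshold=15); o=st((t,h))
    if h: break
P,e=tp(0,[-.009,0,.0285]); h=r.move_l(P,e,velocity=.015,threshold=14); o=st(('slide',h))
R,oo=frame([*q0[:3],0]); print('local',R.T@(o['tool_pos']-oo), R.T@o['contact_force'])
q=viewer.capture('side'); cv2.imwrite('pics/s7.png',np.clip(cv2.resize(q['pixels'][60:260,170:440],None,fx=2.9,fy=2.9)*1.4,0,255).astype(np.uint8))
E
```

```text
(0.05, False) [0.5618 0.2665 0.0924] [-3.0919 -0.0002  1.3869] [ 0.1777 -0.7055  2.284 ] 0.324 27.42
(0.02, False) [0.5607 0.2667 0.0887] [-3.1218 -0.0003  1.3869] [ 1.492  -1.7268  0.1087] 0.327 27.76
(0.0, True) [0.5601 0.2668 0.0865] [-3.1401  0.0001  1.3868] [-0.5302 -1.2436  4.2543] 0.327 28.0
('slide', True) [0.5602 0.2668 0.0865] [-3.134   0.0009  1.3867] [-0.4448  0.0072  4.3514] 0.328 28.38
local [-0.0224  0.0001  0.0295] [-0.4386 -0.0742  4.3514]
```

View pics/s7.png

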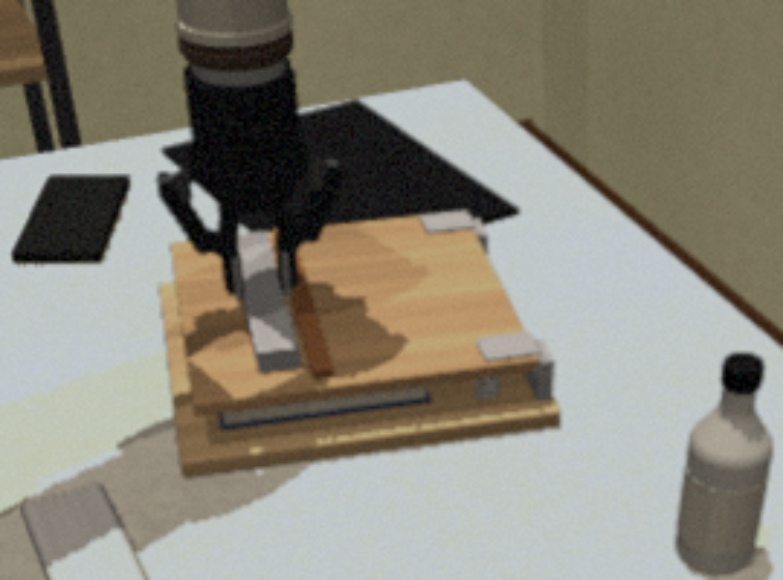

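The board is about level (TCP 29.5 mm above its surface), but the slide stopped at once on force. I'll ease the down force and slide again in small steps, watching the forces.

```bash
python3 - <<'E'
from press import *
np.set_printoptions(precision=4,suppress=True)
R,oo=frame([*q0[:3],0])
for x in (-.0224,-.021,-.019,-.017,-.015,-.013,-.011,-.009):
    P,e=tp(0,[x,0,.0295]); h=r.move_l(P,e,velocity=.02,threshold=25); r.dwell(.1); o=observe()
    print(x,h,R.T@(o['tool_pos']-oo), R.T@o['contact_force'],o['wrist_torque'],o['ee_rot'][0])
    if h or abs((R.T@o['contact_force'])[0])>14: break
print(o['time_s'])
q=viewer.capture('side'); cv2.imwrite('pics/s8.png',np.clip(cv2.resize(q['pixels'][60:260,170:440],None,fx=2.9,fy=2.9)*1.4,0,255).astype(np.uint8))
E
```

```text
-0.0224 False [-0.0226  0.0001  0.0295] [-1.2461 -0.3835  5.0388] [-0.0173  0.2526 -0.0224] -3.141202565168898
-0.021 False [-0.0225  0.      0.0294] [-6.6947 -0.5391  7.8519] [ 0.0203  1.0216 -0.0795] -3.138043343662004
-0.019 False [-0.0223  0.0001  0.0294] [-12.6918  -1.9528  12.2307] [ 0.0598  2.1486 -0.0593] -3.1337439638258955
-0.017 False [-0.0208  0.0002  0.0294] [-14.9985  -1.3761  13.7883] [ 0.2223  2.4234 -0.0477] -3.1326167162712433
29.825
```

View pics/s8.png

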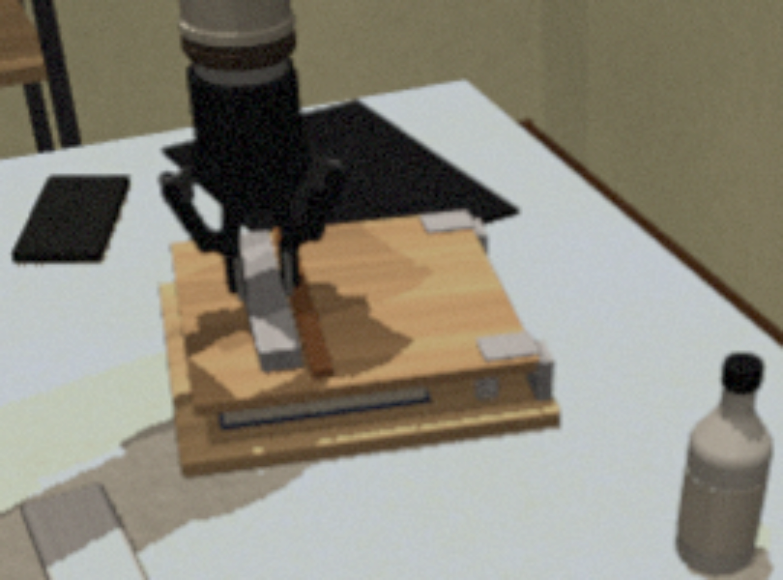

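It looks like sticking friction: it slipped 1.5 mm at about 15 N because the down force had grown. I'll go on with less down force.

```bash
python3 - <<'E'
from press import *
np.set_printoptions(precision=4,suppress=True)
R,oo=frame([*q0[:3],0])
z=.0312
for x in (-.018,-.016,-.015,-.014,-.013,-.012,-.011,-.010,-.009,-.008):
    P,e=tp(0,[x,0,z]); h=r.move_l(P,e,velocity=.02,threshold=25); r.dwell(.1); o=observe()
    F=R.T@o['contact_force']
    print(x,round(z,4),h,R.T@(o['tool_pos']-oo), F,o['wrist_torque'],o['ee_rot'][0])
    if h or abs(F[0])>20: break
    if F[2]>3: z+=.0006
    if F[2]<-3: z-=.0006
print(o['time_s'])
q=viewer.capture('side'); cv2.imwrite('pics/s9.png',np.clip(cv2.resize(q['pixels'][60:260,170:440],None,fx=2.9,fy=2.9)*1.4,0,255).astype(np.uint8))
E
```

```text
-0.018 0.0312 False [-0.0207  0.0002  0.0302] [-7.8289  0.1521  5.7248] [ 0.2991  1.2403 -0.0054] -3.135435691195976
-0.016 0.0318 False [-0.0183 -0.0001  0.0303] [-4.9278  0.439   0.9265] [0.3112 0.9103 0.0029] -3.136299226936412
-0.015 0.0318 False [-0.0175 -0.0001  0.0302] [-5.9534  1.0057  2.264 ] [0.2775 1.0564 0.0219] -3.1357825180723644
-0.014 0.0318 False [-0.0165 -0.0002  0.0302] [-6.1941  0.7209  1.1302] [0.3072 1.088  0.065 ] -3.135735742204304
-0.013 0.0318 False [-0.0162 -0.0002  0.0302] [-9.5616  0.1936  4.1393] [ 0.3572  1.4439 -0.1244] -3.134014578235744
-0.012 0.0324 False [-0.0157 -0.0001  0.0303] [-8.5776  0.6273  2.8501] [ 0.4393  1.4776 -0.3603] -3.132945808874596
-0.011 0.0324 False [-0.0156 -0.0001  0.0303] [-11.8601   0.2525   4.4159] [ 0.4728  2.0842 -0.3409] -3.1307674665552376
-0.01 0.033 False [-0.0154 -0.      0.0303] [-13.844    2.8343   4.5536] [ 0.5877  2.1937 -0.4879] -3.128897306836996
-0.009 0.0336 False [-0.0153 -0.0001  0.0303] [-14.9218   1.4602   2.4597] [ 0.7344  2.543  -0.4208] -3.1267176853183978
-0.008 0.0336 False [-0.0152 -0.0001  0.0304] [-18.8372   1.1639   5.7042] [ 0.7264  3.0502 -0.4572] -3.124614401311783
33.3833
```

View pics/s9.png

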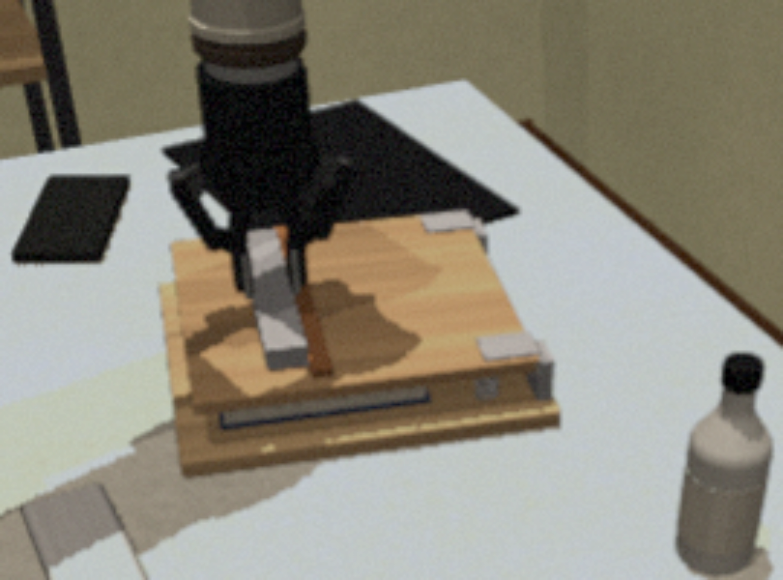

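Firm contact at local x = -15.3 mm, just the flush value. I'll ease the side load, press level and let go.

```bash
python3 - <<'E'
from press import *
import pickle
np.set_printoptions(precision=4,suppress=True)
R,oo=frame([*q0[:3],0])
for x,z in ((-.0135,.0305),(-.0135,.0285)):
    P,e=tp(0,[x,0,z]); h=r.move_l(P,e,velocity=.02,threshold=25); r.dwell(.2); o=observe()
    print(h,R.T@(o['tool_pos']-oo), R.T@o['contact_force'],o['wrist_torque'],o['ee_rot'])
r.command_gripper(.6,40); r.dwell(.3); o=st('open'); print(R.T@(o['tool_pos']-oo), R.T@o['contact_force'])
P,e=tp(0,[-.0152,0,.10]); r.move_l(P,e,velocity=.08); st('up')
r.goto([.45,-.15,.3],[np.pi,0,np.pi/2]); st('away')
ps={n:viewer.capture(n) for n in('top','side')}; pickle.dump(ps,open('p2.pkl','wb'))
p=ps['top']; c=np.clip(cv2.resize(p['pixels'][150:310,80:270],None,fx=3.7,fy=3.7,interpolation=cv2.INTER_CUBIC)*1.6,0,255).astype(np.uint8); cv2.imwrite('pics/t10.png',c)
p=ps['side'];c=np.clip(cv2.resize(p['pixels'][90:240,200:400],None,fx=4,fy=4,interpolation=cv2.INTER_CUBIC)*1.5,0,255).astype(np.uint8); cv2.imwrite('pics/s10.png',c)
E
```

```text
False [-0.0157 -0.0001  0.0295] [-7.3579  0.3987  5.0704] [ 0.2069  1.1349 -0.4218] [-3.1362  0.0007  1.386 ]
False [-0.0157 -0.      0.0294] [-11.7261  -3.503   16.2895] [-0.1736  2.0782 -0.3745] [-3.136   0.0011  1.3863]
open [0.569  0.2651 0.0855] [3.1415 0.     1.387 ] [0.1887 0.1346 0.3207] 0.599 35.2
[-0.0134 -0.      0.0285] [0.161  0.1668 0.3207]
up [0.5668 0.2653 0.1562] [-3.1403  0.0006  1.387 ] [0.2926 0.5275 0.7299] 0.597 36.24
away [ 0.4502 -0.1494  0.2996] [-3.1412 -0.0006  1.5716] [-0.7563  0.4541 -0.1706] 0.6 37.91
```

View pics/t10.png

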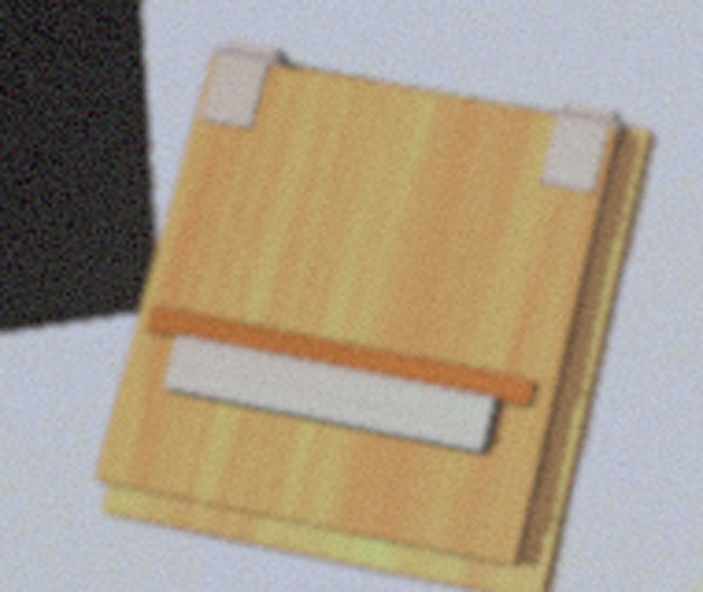

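View pics/s10.png

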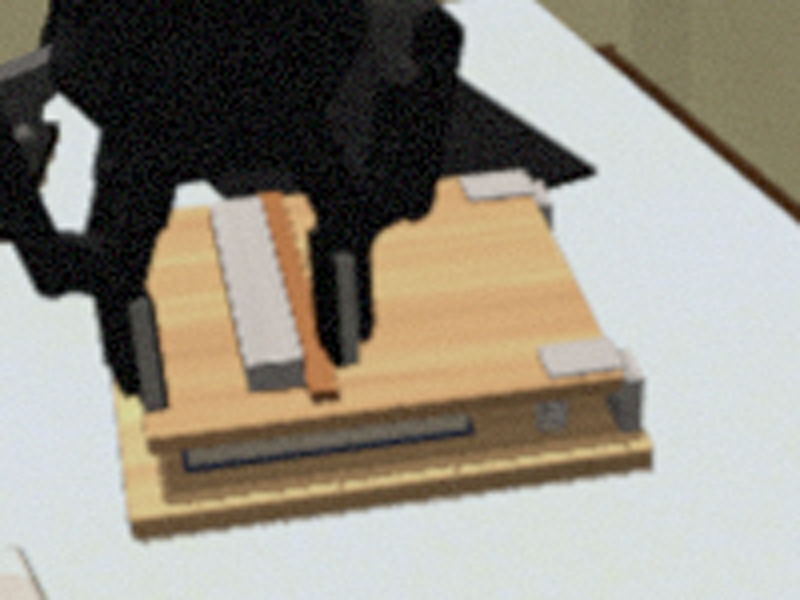

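The bar lies flush and parallel against the strip: in the top crop it runs (165,388)→(485,450) and the strip edge (150,333)→(530,405), with even margins at the ends. Next I'll check the tilt and offsets numerically.

```bash
python3 - <<'E'
from press import *
import pickle
np.set_printoptions(precision=4,suppress=True)
ps=pickle.load(open('p2.pkl','rb')); p=ps['top']; W=cloud(p)
px=lambda a: np.array(a,float)/3.7-.365+[80,150]
# board plane
m=np.zeros((480,640),np.uint8)
for poly in ([(215,160),(520,210),(500,350),(185,290)],[(130,400),(500,475),(490,530),(120,465)]):
    cv2.fillPoly(m,[px(poly).round().astype(np.int32)],1)
S=W[m>0]; S=S[~np.isnan(S).any(1)]
A=np.c_[S[:,:2]-S[:,:2].mean(0),np.ones(len(S))]; c,*_=np.linalg.lstsq(A,S[:,2],rcond=None)
hx=np.array([np.cos(q0[2]),np.sin(q0[2])]); print('slope toward hinge',c[:2]@hx,'z mean',c[2],len(S), 'free side z',np.median(W[cv2.fillPoly(np.zeros((480,640),np.uint8),[px([(130,400),(500,475),(490,530),(120,465)]).round().astype(np.int32)],1)>0][:,2]))
# table reference slope near
t=W[240:300,260:320].reshape(-1,3);t2=W[310:330,120:220].reshape(-1,3);t3=W[110:150,160:300].reshape(-1,3);print([np.nanmedian(a,0) for a in (t,t2,t3)])
# bar corners (top face z=.075) and strip edge
b=onz(p,px([(173,337),(165,388),(497,396),(485,450)]),.075)[:,:2]
s=onz(p,px([(152,311),(536,380)]),.065)[:,:2]  # strip upper hinge-side edge
R,oo=frame([*q0[:3],0]); L=lambda a:(np.c_[a,np.zeros(len(a))]-oo)@R
print('bar',L(b)[:,:2],L(b)[:,:2].mean(0)); print('strip far edge',L(s)[:,:2])
ab=b[0]+b[1]-b[2]-b[3]; as_=s[0]-s[1]; print('ang',np.arctan2(*ab)-np.arctan2(*as_))
# overlay: predicted board edge for tilts
corner=[(-.085,.12,0),(-.085,-.12,0),(-.085,-.12,-.012)]
for n in ps:
  for t in (0,.02,.04): print(n,t,proj(ps[n],pts([*q0[:3],t],corner)).round(1).tolist())
print('obs top',px([(98,482),(520,562)]).round(1).tolist(),'side',(np.array([(148,438)])/4-.375+[200,90]))
# bystanders
for nm in('lath','glue','tin','sketchbook'): pass
E
```

```text
slope toward hinge 0.0015464234883006331 z mean 0.05850819308110702 5017 free side z nan
[array([0.5508, 0.0279, 0.0015]), array([0.4453, 0.2767, 0.0013]), array([0.8677, 0.1676, 0.0016])]
bar [[-0.0016  0.0911]
 [-0.0297  0.0881]
 [-0.0006 -0.0919]
 [-0.0303 -0.0921]] [-0.0155 -0.0012]
strip far edge [[ 0.0119  0.1109]
 [ 0.0134 -0.1083]]
ang 0.005315503682978062
top 0 [[105.9, 279.7], [220.1, 302.1], [221.3, 302.7]]
top 0.02 [[104.9, 279.2], [219.7, 301.7], [220.9, 302.4]]
top 0.04 [[104.0, 278.6], [219.2, 301.3], [220.4, 302.1]]
side 0 [[228.5, 143.4], [237.3, 199.3], [238.1, 204.2]]
side 0.02 [[228.3, 141.5], [237.2, 197.2], [237.8, 202.2]]
side 0.04 [[228.2, 139.6], [237.0, 195.1], [237.6, 200.1]]
obs top [[106.1, 279.9], [220.2, 301.5]] side [[236.625 199.125]]
```

All the numbers agree: board slope 0.0015 rad at 57 mm, bar at x = -15.5 mm and y = -1 mm, angle about 0.005 rad. Handing in.

```bash
python3 - <<'E'
from press import *
o=observe(); print(o['time_s'],o['contact_force'])
p=viewer.capture('top'); cv2.imwrite('pics/t11.png',p['pixels'])
print(hand_in())
E
```

```text
38.0083 [ 0.06456691 -0.06901114  0.0607751 ]
the job is handed in; nothing more can be done
None
```

View pics/t11.png

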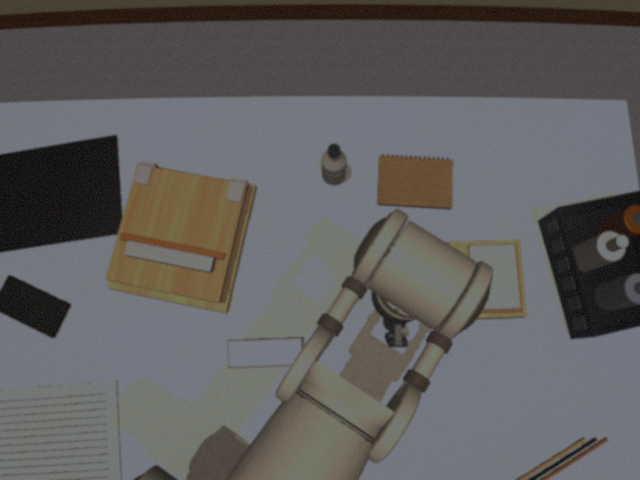

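I handed the job in at about 38 s. The bar lies against the stop strip, the robot has let go, and the bar alone is holding the board level; `hand_in` reports no verdict.

I pulled the bar out by its end, set it down clear of the organiser and let go. I then took it again by its middle, matched the board's tilt and laid it on the board. From there I followed the board down to level and slid the bar against the strip.

The last camera checks, taken after the release, gave:

| Check | Measured | Needed |
|---|---|---|
| Board slope | about 0.0015 rad (surface at about 57 mm) | below 0.02 rad |
| Bar across the strip, x | -15.5 mm | -19.5 to -12 mm |
| Bar along the strip, y | -1 mm | within ±30 mm |
| Bar angle to the strip | about 0.005 rad | below 0.04 rad |

- **Slide:** the first try stopped early at a 14 N force limit because of friction between the bar and the board. I repeated it with less down force until the bar met the strip firmly.
- **Other things:** the bottle, tin and sketchbook are where they started in the final picture. The lath was in place in the last picture where it showed; the arm hides it in the final one.

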